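# Close the stone case and turn its sprung catch

## Robot

A 6-joint arm with a two-finger parallel gripper is mounted at the origin on the work surface. World frame = base frame: x ahead of the robot, y to its left, z up, the work surface at z = 0. Lengths are in m, angles in rad, forces in N, time in s.
With the tool pointing down it reaches from about 0.3 to 0.95 m from the base axis. Payload 3.1 kg.
Tool frame: the origin (TCP) lies between the finger pads, 19 mm behind the fingertips; this is the grasp point; z points along the fingers, y is the line along which they close (so a half turn about z gives the same grasp; the last joint's range is limited). The gripper opens to 85 mm and grips with 20 to 120 N. Pads are 22 mm wide; open, the fingers measure 114 mm over their backs; the gripper's body (76 mm by 85 mm) begins 54 mm behind the grasp point. The pads swing forward as they close: fully open they stand 13 mm farther back than shut.
Start: joints at [-1.359, 0.308, 1.634, -0, 1.2, -0.07], TCP at [0.174, -0.6, 0.25] pointing down, gripper open.
Joint ranges: [-3.06, 3.06], [-0.79, 1.96], [0.05, 2.63], [-1.19, 4.34], [0.05, 2.64], [-2.94, 2.94]. Speed limits (rad/s): [2.79, 2.79, 3.14, 3.14, 3.14, 3.14].

## Interface

Orientations are given as a rotation vector (axis times angle).
In Python, from rig import bot, read_camera, camera_params gives the robot as it stands. The module is installed in compiled form; this text tells all that it offers.
- The arm moves only by the tool send_rows, never from a script. Its argument "plan" is one flat list of numbers, 5 for each row, row after row: the closure, from -1 (fully open) to 1 (shut), then the shift along the tool's x, y, z each as a share of 20 cm, from -1 to 1, then the turn about the tool's z as a share of 180 degrees, from -1 to 1. A call has 1 to 10 rows; each row is the pose to reach, as a shift and turn from the pose commanded when the call began, along the tool's axes at that moment, turning the shorter way round; what a row does not reach only later rows make up. A row lasts 1/12 s, in which the tool goes at most 41.7 mm and 7.16 degrees, less where a joint would pass 70% of its speed; a pose out of reach is approached as far as the arm can. A call with a number of a shift or a turn outside -1 to 1 is refused whole. A call with a gripper value outside its range is refused whole. The fingers move at their own pace and stop on an object; "newtons" is the grip in N (left out, the last holds). Time passes only in rows, so rows that repeat a pose let the fingers close. It gives the time, the measured TCP pose, the force, the opening and the grip force at its end, in the units of the state.
- bot.observe(): the state, without advancing time (a new reading comes with each control period).
- read_camera(name): name is "scene" or "top" or "wrist"; returns (picture, depth): 384x512x3 uint8, red, green, blue; 384x512 float32, m along the optical axis (not along the pixel's ray), 0 where there is no reading.
- camera_params(name): a dict with "camera_matrix" (3x3 intrinsics, pixels), "origin" and "rotation" of the camera in the world. Camera axes: x right, y down, z forward; pixel columns grow to the right and rows downward; lengths in m; the calibration is good to about 2 mm. A picture is of the moment at which its call begins: read the wrist's pose just before it. camera_params takes no time and is no camera call; for the wrist camera it gives the pose at the moment of the call.
- bot.sign_off(): hands the job in; it is judged then, once.
The state is a dict: "time_s": time; "qpos": joint angles; "joint_vel": joint speeds; "joint_efforts": joint torques, N m; "position": TCP position; "tool_rot": TCP orientation; "force": force on the tool from outside, world axes, zero at the start; "ft_torque": the same for the moment, N m; "finger_gap": finger opening in m; "finger_force": force on a finger pad.
Only numpy, scipy, OpenCV 4.12 (cv2) and the standard library are available. Lean on these libraries where they do the work, as an engineer would, in place of code of your own. Each camera call takes 0.05 s, during which the arm holds its last target. There are 200 camera calls.

## Task

Lift the glazed cover off the white soldering block and lay it gently in its place on the leaning stone case, handle towards the low edge, slid down snug against the bottom ledge. Then lift the brass catch against its spring, turn it over the cover's upper edge until it meets its stop, and gently let it down so that it holds the cover shut. Leave the jar, the findings box and the pliers alone.

Things in the scene. Friction and masses are not known exactly. Their poses are not given: they have to be found in the camera images.
- tray: Stone case: wooden tray 142 x 134 mm leaning 30 degrees. Origin: centre of the cover's seat, on the seat surface, 58 mm above the table. x up the slope, y across, z out of the slope. The seat is bounded by a ledge at the low edge (inner face x = -46 mm) and side rims (inner faces y = +-59 mm, up to x = +16 mm), 7 mm high, 8 mm thick; it is open at the upper edge.
- stand: Metal stand of the case, fixed; origin on the table, 10 mm beyond (stand +x) the point below the tray's origin, z up. Its LED bar lamp hangs over the catch end: x from +53 to +93 mm, 200 mm wide, 207 to 223 mm above the table, on rods at x = +80, y = +-88 mm; the catch's wing top is at about x = +32, z = 118 mm. A vertical gripper on the catch hits the lamp.
- cover: Loose cover: wooden frame with clear pane, 92 (x) by 112 (y) by 8 mm, about 0.15 kg, lying on the block. Origin: centre of its underside, z out of its top. A handle bar 40 mm along x, 12 mm wide (y), stands from 8 to 36 mm above the underside, centred at x = -18 mm, y = 0: that end goes to the low edge. Seated home, origin and axes coincide with the tray's.
- handle (a point): Middle of the cover's handle, 31 mm above the cover's underside: TCP place for gripping it across its 12 mm width.
- catch (a joint): Turn (rad, 0 to 2.5) of the brass catch about the tray's z through tray x = +66 mm, y = 0. 0 = at its stop, bar pointing down the slope over the cover; positive = counter-clockwise seen from above; at 1.57 the bar points to tray -y, clear of the cover. It stays where left. Bar: 40 mm long from the pivot, 12 mm wide, 5 mm thick, underside 1 mm above the seat plane when down.
- riser (a joint): Lift of the catch along the tray's z, m: 0 = down, at most 0.014; a spring pulls it down (1.3 N at 0, 5.8 N at 0.014). The bar passes over the 8 mm thick seated cover only when lifted more than 7 mm; resting on the cover it reads about 0.007.
- wing (a point): Top of the catch's wing, on its axis, 31 mm above the seat plane when down, rising with the catch: TCP place for pinching. The wing is a thumb grip 28 mm long in the bar's direction, 9 mm thick, 25 mm high; pinch it across its thickness with the tool along the tray's z.
- block: White ceramic soldering block, fixed, 130 x 130 mm, 40 mm high, origin under its centre.
- jar: Bystander: small amber jar, 56 mm diameter, 75 mm high, origin under its centre.
- findings: Bystander: open violet plastic box, 90 x 120 x 45 mm, origin under its centre.
- pliers: Bystander: pliers lying flat, about 145 mm long, 11 mm high, origin on the table below their middle.

How it is judged:
By the outcome, as a careful person would: the job done as asked, in the order asked, and still so for the second after the job is handed in, with the robot touching nothing.
It also fails if it takes over 61 s, if anything falls off the work surface, if the arm or the gripper's body presses on something with over 40 N, if the wrist force passes 120 N, or if a joint passes its speed limit or range.

## Working session

There is one attempt and no reset: what is moved stays moved. The work goes in short steps, Python scripts to look and compute and a tool call to move; the robot and the scene stay as the last step left them, time stands still between calls to the robot, and variables do not carry over. Pictures are saved under pics/ and viewed, at most 11 in all, crops included, and the job is handed in when it is done.

Besides the shell and the picture viewer there is one more tool, called after "Request:" as name(argument=value, ...) on one line, values as JSON. send_rows: Moves the arm, as the interface text tells. Shift numbers are shares of 20 cm and turn numbers shares of 180 degrees, none past 1 either way. Its arguments: {"type":"object","properties":{"plan":{"type":"array"},"newtons":{"type":"number"}},"required":["plan"]}

```bash
mkdir -p pics; ls; python3 - <<'E'
from rig import bot, read_camera, camera_params
import cv2,numpy as np
s=bot.observe();print({k:np.round(v,3).tolist() for k,v in s.items()})
ims=[]
for n in("scene","top"):
    p,d=read_camera(n);c=camera_params(n);np.savez(n+"0.npz",p=p,d=d,**c)
    print(n,{k:np.round(v,3).tolist() for k,v in c.items()})
    cv2.imwrite(f"pics/{n}0.png",cv2.resize(p[:,:,::-1],(800,600)))
E
```

```text
pics
{'time_s': 0.0, 'qpos': [-1.359, 0.309, 1.635, -0.0, 1.2, -0.07], 'joint_vel': [-0.001, -0.001, -0.0, 0.002, -0.002, 0.0], 'joint_efforts': [-0.001, -41.525, -27.666, -0.0, 0.01, 0.0], 'position': [0.174, -0.6, 0.249], 'tool_rot': [-3.108, -0.441, 0.0], 'force': [-0.864, -0.056, 0.303], 'ft_torque': [-0.059, -0.007, -0.032], 'finger_force': 0.0, 'finger_gap': 0.085}
scene {'camera_matrix': [[422.644, 0.0, 260.134], [0.0, 422.644, 193.815], [0.0, 0.0, 1.0]], 'origin': [0.894, -0.625, 1.117], 'rotation': [-2.458, -0.633, 0.222]}
top {'camera_matrix': [[470.227, 0.0, 257.337], [0.0, 470.227, 189.669], [0.0, 0.0, 1.0]], 'origin': [0.272, -0.018, 1.473], 'rotation': [-2.109, 2.117, -0.176]}
```

View pics/scene0.png

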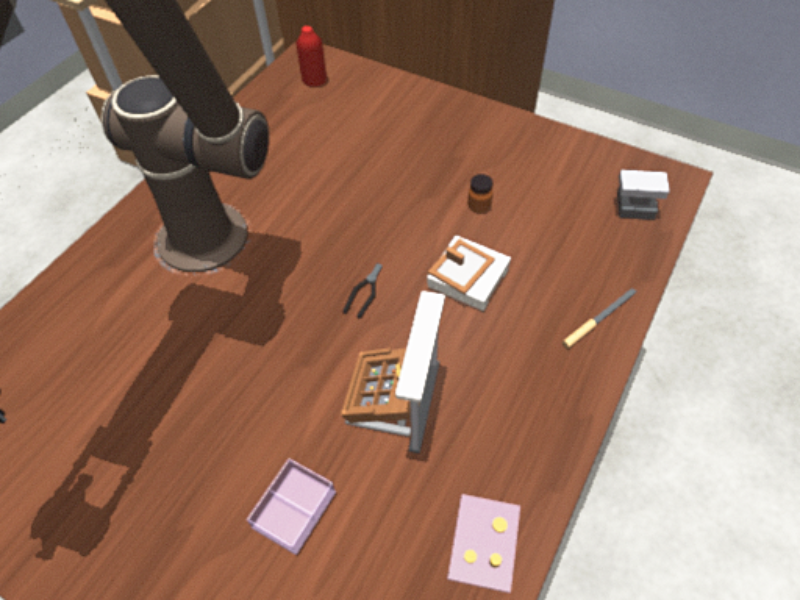

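View pics/top0.png

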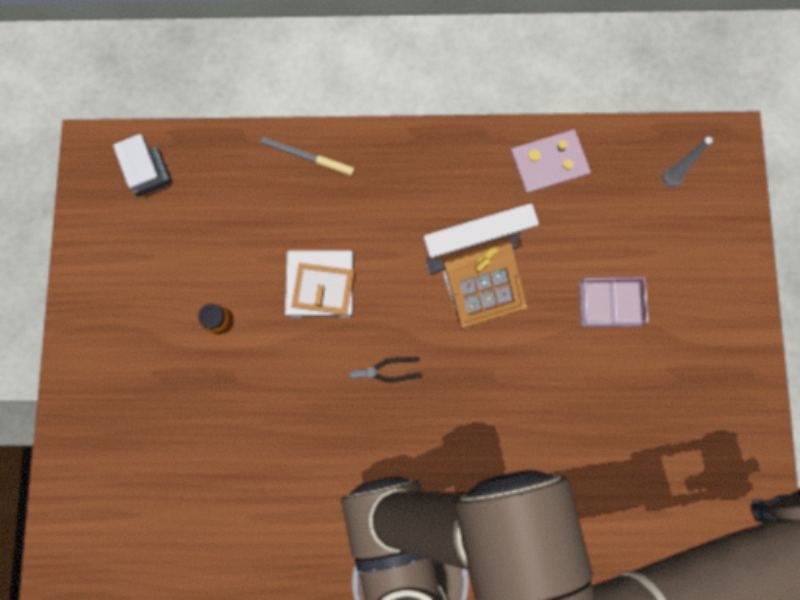

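```bash
cat > h.py <<'E'
import numpy as np,cv2
from scipy.spatial.transform import Rotation as R
from rig import bot, read_camera, camera_params
def pts(d,c):
    K=c["camera_matrix"];v,u=np.mgrid[:d.shape[0],:d.shape[1]]
    r=np.stack([(u-K[0,2])/K[0,0],(v-K[1,2])/K[1,1],np.ones_like(d)],-1)*d[...,None]
    rot=np.array(c["rotation"]);M=R.from_rotvec(rot).as_matrix() if rot.shape==(3,) else rot
    return r@M.T+np.array(c["origin"])
def rect(P):
    (c,s,a)=cv2.minAreaRect((P[:,:2]*1000).astype(np.float32));return np.round(c,1),np.round(s,1),round(a,1)
def st():
    s=bot.observe();return {k:np.round(s[k],4).tolist() for k in("time_s","position","tool_rot","force","qpos","finger_gap","finger_force")}
E
cat > m0.py <<'E'
from h import *
for n in("scene","top"):
    z=np.load(n+"0.npz");p=z["p"].astype(int);P=pts(z["d"],z)
    r,g,b=p[...,0],p[...,1],p[...,2];mx=p.max(-1);mn=p.min(-1)
    X,Y,Z=P[...,0],P[...,1],P[...,2];ok=(z["d"]>0)&(X>.25)&(abs(Y)<.5)
    print(n,"table z",np.median(Z[ok&(abs(Z)<.02)]))
    lamp=ok&(Z>.2)&(Z<.24);print("lamp",rect(P[lamp]),np.percentile(Z[lamp],[5,50,95]),lamp.sum())
    lc=np.median(P[lamp],0)
    bl=ok&(Z>.033)&(Z<.06)&(Y>.05)&(mn>150);print("blockwhite",rect(P[bl]),np.median(Z[bl]),bl.sum())
    cv=ok&(Z>.03)&(Z<.065)&(Y>.05)&(r-b>60)&(mx>120);print("cover",rect(P[cv]),np.median(Z[cv]),cv.sum())
    hd=ok&(Z>.065)&(Z<.1)&(Y>.05)&(Y<.3)&(r-b>40);print("handle",rect(P[hd]),np.median(P[hd],0),hd.sum())
    for m,nm in((bl,"bl"),(cv,"cv"),(hd,"hd")):
        l,k=cv2.connectedComponents(m.astype(np.uint8)),0
    tr=ok&(Z>.02)&(Z<.13)&(Y<.05)&(Y>-.25)&(r-b>60)&(mx>120);print("tray",rect(P[tr]),np.percentile(Z[tr],[2,50,98]),tr.sum())
    Q=P[tr];c=Q.mean(0);nn=np.linalg.svd(Q-c,full_matrices=False)[2][2];print("plane n",nn*np.sign(nn[2]),c)
    ct=ok&(Y<.05)&(Y>-.25)&(r>170)&(g>130)&(b<110);print("catch",rect(P[ct]),np.round(P[ct][::4]*1000).tolist())
E
python3 m0.py
```

```text
scene table z -0.00024447664534510416
lamp (array([ 630. , -130.9]), array([ 40.2, 199.9]), 16.7) [0.21779616 0.22213429 0.22492014] 1144
blockwhite (array([576.9, 180. ]), array([130.4, 135.1]), 0.1) 0.04210531039979526 881
cover (array([550.9, 254.5]), array([115.3, 295.3]), 6.5) 0.04733329028801969 344
handle (array([545.1, 173.8]), array([14.3, 39.1]), 71.2) [0.54560544 0.17206076 0.07408595] 47
tray (array([ 569.8, -138.7]), array([147.8, 155.6]), 17.4) [0.02742042 0.05138529 0.11435066] 984
plane n [-0.49120278 -0.14240999  0.85932487] [ 0.55058499 -0.15985692  0.05658992]
catch (array([ 551.4, -141.3]), array([116.7, 160.3]), 20.6) [[528.0, -92.0, 64.0], [556.0, -82.0, 71.0], [511.0, -98.0, 54.0], [524.0, -95.0, 60.0], [536.0, -93.0, 67.0], [553.0, -88.0, 72.0], [565.0, -85.0, 78.0], [489.0, -104.0, 40.0], [503.0, -102.0, 48.0], [516.0, -100.0, 55.0], [559.0, -92.0, 77.0], [569.0, -87.0, 78.0], [496.0, -109.0, 46.0], [557.0, -94.0, 73.0], [569.0, -92.0, 80.0], [538.0, -102.0, 64.0], [553.0, -99.0, 71.0], [564.0, -95.0, 75.0], [489.0, -115.0, 39.0], [532.0, -104.0, 56.0], [543.
[... 4742 characters left out ...]
 [584.0, -111.0, 83.0], [584.0, -123.0, 84.0], [580.0, -80.0, 86.0], [581.0, -96.0, 82.0], [581.0, -108.0, 82.0], [577.0, -80.0, 88.0], [578.0, -93.0, 80.0], [579.0, -126.0, 74.0], [575.0, -89.0, 84.0], [573.0, -102.0, 78.0], [567.0, -87.0, 75.0], [568.0, -204.0, 54.0], [558.0, -93.0, 72.0], [555.0, -93.0, 73.0], [552.0, -93.0, 71.0], [550.0, -99.0, 70.0], [550.0, -211.0, 46.0], [542.0, -96.0, 63.0], [539.0, -99.0, 59.0], [539.0, -214.0, 42.0], [529.0, -96.0, 63.0], [528.0, -102.0, 53.0], [525.0, -109.0, 51.0], [522.0, -102.0, 54.0], [525.0, -125.0, 35.0], [523.0, -229.0, 42.0], [516.0, -109.0, 49.0], [511.0, -106.0, 44.0], [504.0, -102.0, 48.0], [502.0, -109.0, 42.0], [491.0, -109.0, 33.0]]
```

Request:
send_rows(plan=[-1, 0, 0.2, 0, 0, -1, 0, 0.4, 0, 0, -1, 0, 0.6, 0, 0, -1, 0, 0.8, 0, 0, -1, 0, 1, 0, 0])

```text
time_s: 0.52
position: [0.2297, -0.7936, 0.2491]
tool_rot: [-3.109, -0.441, 0.0]
force: [-0.6, -1.3, 0.7]
finger_gap: 0.0852
finger_force: 0.0
```

Request:
send_rows(plan=[-1, 0, 0.2, 0, 0, -1, 0, 0.4, 0, 0, -1, 0, 0.6, 0, 0, -1, 0, 0.8, 0, 0, -1, 0, 1, 0, 0, -1, 0, 1, 0, 0])

```text
time_s: 1.02
position: [0.2752, -0.9513, 0.2397]
tool_rot: [3.088, 0.438, 0.005]
force: [8.0, -31.5, 27.4]
finger_gap: 0.0856
finger_force: 0.0
```

```bash
python3 -c "
from h import *
s=st();print(s);print(R.from_rotvec(s['tool_rot']).as_matrix().round(3))"
```

```text
{'time_s': 1.0167, 'position': [0.2752, -0.9513, 0.2397], 'tool_rot': [3.0884, 0.4378, 0.0052], 'force': [7.9932, -31.5278, 27.4459], 'qpos': [-1.3335, 1.2845, 0.0501, 0.0012, 1.7845, -0.044], 'finger_gap': 0.0856, 'finger_force': 0.0}
[[ 0.961  0.278  0.006]
 [ 0.278 -0.96  -0.022]
 [ 0.     0.023 -1.   ]]
```

Request:
send_rows(plan=[-1, 0, 0.2, 0, 0, -1, 0, 0.4, 0, 0, -1, 0, 0.6, 0, 0])

```text
time_s: 1.27
position: [0.2789, -0.9636, 0.2263]
tool_rot: [3.056, 0.433, 0.012]
force: [1.0, -0.1, 1.4]
finger_gap: 0.0854
finger_force: 0.0
```

```bash
python3 -c "
from h import *
s=st();print(s);print(R.from_rotvec(s['tool_rot']).as_matrix().round(3))"
```

```text
{'time_s': 1.2667, 'position': [0.2789, -0.9636, 0.2263], 'tool_rot': [3.0559, 0.4335, 0.0123], 'force': [0.9542, -0.0791, 1.3734], 'qpos': [-1.3332, 1.2972, 0.0525, 0.0026, 1.7363, -0.0437], 'finger_gap': 0.0854, 'finger_force': 0.0}
[[ 0.961  0.278  0.016]
 [ 0.278 -0.959 -0.053]
 [ 0.     0.056 -0.998]]
```

Request:
send_rows(plan=[-1, 0, -0.2, 0, 0, -1, 0, -0.4, 0, 0, -1, 0, -0.4, 0, 0])

```text
time_s: 1.52
position: [0.2636, -0.9124, 0.2289]
tool_rot: [3.047, 0.432, 0.014]
force: [0.5, -2.1, 0.8]
finger_gap: 0.0855
finger_force: 0.0
```

```bash
python3 -c "
from h import *
s=st();print(s);print(R.from_rotvec(s['tool_rot']).as_matrix().round(3))"
```

```text
{'time_s': 1.5167, 'position': [0.2636, -0.9124, 0.2289], 'tool_rot': [3.0466, 0.432, 0.0135], 'force': [0.4636, -2.0786, 0.7557], 'qpos': [-1.3362, 0.9942, 0.6027, 0.0027, 1.4797, -0.0473], 'finger_gap': 0.0855, 'finger_force': 0.0}
[[ 0.961  0.277  0.018]
 [ 0.278 -0.959 -0.063]
 [-0.     0.065 -0.998]]
```

Request:
send_rows(plan=[-1, 0.58, -0.95, -0.1, 0, -1, 0.58, -0.95, -0.1, 0, -1, 0.58, -0.95, -0.1, 0, -1, 0.58, -0.95, -0.1, 0, -1, 0.58, -0.95, -0.1, 0, -1, 0.58, -0.95, -0.1, 0])

```text
time_s: 2.02
position: [0.3243, -0.691, 0.2408]
tool_rot: [3.05, 0.437, 0.017]
force: [0.2, 0.1, -0.8]
finger_gap: 0.0855
finger_force: 0.0
```

Request:
send_rows(plan=[-1, 0.58, -0.95, -0.1, 0, -1, 0.58, -0.95, -0.1, 0, -1, 0.58, -0.95, -0.1, 0, -1, 0.58, -0.95, -0.1, 0, -1, 0.58, -0.95, -0.1, 0, -1, 0.58, -0.95, -0.1, 0])

```text
time_s: 2.52
position: [0.3824, -0.4764, 0.2492]
tool_rot: [3.049, 0.436, 0.019]
force: [-0.9, 0.6, 0.2]
finger_gap: 0.0852
finger_force: 0.0
```

Request:
send_rows(plan=[-1, 0.58, -0.95, -0.1, 0, -1, 0.58, -0.95, -0.1, 0, -1, 0.58, -0.95, -0.1, 0, -1, 0.58, -0.95, -0.1, 0, -1, 0.58, -0.95, -0.1, 0, -1, 0.58, -0.95, -0.1, 0])

```text
time_s: 3.02
position: [0.4407, -0.2613, 0.2573]
tool_rot: [3.05, 0.436, 0.022]
force: [-0.2, 0.4, 0.6]
finger_gap: 0.0855
finger_force: 0.0
```

Request:
send_rows(plan=[-1, 0.58, -0.95, -0.1, 0, -1, 0.58, -0.95, -0.1, 0, -1, 0.58, -0.95, -0.1, 0, -1, 0.58, -0.95, -0.1, 0, -1, 0.58, -0.95, -0.1, 0, -1, 0.58, -0.95, -0.1, 0])

```text
time_s: 3.52
position: [0.5, -0.0449, 0.2666]
tool_rot: [3.052, 0.437, 0.027]
force: [-0.4, -0.2, 1.0]
finger_gap: 0.0855
finger_force: 0.0
```

Request:
send_rows(plan=[-1, 0.4, -0.9, -0.1, 0.13, -1, 0.4, -0.9, -0.1, 0.13, -1, 0.4, -0.9, -0.1, 0.13, -1, 0.4, -0.9, -0.1, 0.13, -1, 0.4, -0.9, -0.1, 0.13, -1, 0.4, -0.9, -0.1, 0.13])

```text
time_s: 4.02
position: [0.5263, 0.1535, 0.2762]
tool_rot: [3.086, -0.189, 0.045]
force: [0.6, -1.2, -0.2]
finger_gap: 0.085
finger_force: 0.0
```

```bash
python3 - <<'E'
from h import *
s=st();print(s);print(R.from_rotvec(s['tool_rot']).as_matrix().round(3))
c=camera_params("wrist");p,d=read_camera("wrist");np.savez("w1.npz",p=p,d=d,**c)
print({k:np.round(v,3).tolist() for k,v in c.items()})
cv2.imwrite("pics/w1.png",p[:,:,::-1])
P=pts(d,c);p=p.astype(int);Z=P[...,2];print(np.median(Z[(d>0)&(abs(Z)<.02)]))
r,g,b=p[...,0],p[...,1],p[...,2];ok=d>0
nr=ok&(abs(P[...,0]-.57)<.1)&(abs(P[...,1]-.18)<.1)
for nm,m in(("cover",nr&(Z>.042)&(Z<.056)&(r-b>50)),("handle",nr&(Z>.065)&(Z<.09))):
    n,l,stt,_=cv2.connectedComponentsWithStats(m.astype(np.uint8));k=1+stt[1:,4].argmax();Q=P[l==k]
    print(nm,rect(Q),stt[k],np.median(Q,0).round(4))
E
```

```text
{'time_s': 4.0167, 'position': [0.5263, 0.1535, 0.2762], 'tool_rot': [3.0864, -0.1885, 0.0449], 'force': [0.6187, -1.1506, -0.1707], 'qpos': [0.2346, 0.1308, 1.7961, -0.0594, 1.2018, 1.9485], 'finger_gap': 0.085, 'finger_force': 0.0}
[[ 0.992 -0.122  0.026]
 [-0.121 -0.991 -0.051]
 [ 0.032  0.047 -0.998]]
{'camera_matrix': [[303.349, 0.0, 253.481], [0.0, 303.349, 188.726], [0.0, 0.0, 1.0]], 'origin': [0.593, 0.151, 0.402], 'rotation': [1.936, -2.199, -0.232]}
0.00023682225180224337
cover (array([561.1, 171.1]), array([112.2,  91.8]), 82.0) [ 175   99  101   82 3011] [0.57   0.1716 0.0482]
handle (array([543.6, 173.6]), array([12. , 39.6]), 81.9) [219 141  12  38 431] [0.5449 0.1733 0.0759]
```

View pics/w1.png

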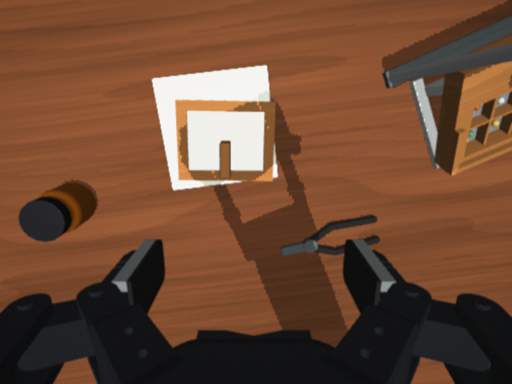

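Request:
send_rows(plan=[-1, 0.04, -0.158, 0.2, 0.006, -1, 0.04, -0.158, 0.4, 0.006, -1, 0.04, -0.158, 0.6, 0.006, -1, 0.04, -0.158, 0.7, 0.006, -1, 0.04, -0.158, 0.7, 0.006, -1, 0.04, -0.158, 0.7, 0.006])

```text
time_s: 4.57
position: [0.5379, 0.1684, 0.1309]
tool_rot: [3.077, -0.226, 0.031]
force: [0.7, -0.1, 1.1]
finger_gap: 0.0853
finger_force: 0.0
```

```bash
cat >> h.py <<'E'
def to(t):
    s=st();M=R.from_rotvec(s['tool_rot']).as_matrix();print("time",s['time_s'],"pos",s['position'],"gap",s['finger_gap'],"F",s['force'],"q",s['qpos'],s['finger_force'])
    print("R",M.round(3).tolist());print("share",(M.T@(np.array(t)-s['position'])/.2).round(4));return s,M
E
python3 -c "
from h import *
to([.5434,.1736,.071])"
```

```text
time 4.5667 pos [0.5379, 0.1684, 0.1309] gap 0.0853 F [0.7058, -0.1489, 1.1459] q [0.2576, 0.3371, 1.8648, -0.0735, 0.9402, 2.0182] 0.0
R [[0.989, -0.146, 0.016], [-0.145, -0.988, -0.057], [0.024, 0.054, -0.998]]
share [ 0.0162 -0.0459  0.2979]
```

Request:
send_rows(newtons=50, plan=[-1, 0.016, -0.046, 0.12, 0, -1, 0.016, -0.046, 0.22, 0, -1, 0.016, -0.046, 0.295, 0, -1, 0.016, -0.046, 0.295, 0, 1, 0.016, -0.046, 0.295, 0, 1, 0.016, -0.046, 0.295, 0, 1, 0.016, -0.046, 0.295, 0, 1, 0.016, -0.046, 0.295, 0, 1, 0.016, -0.046, 0.295, 0, 1, 0.016, -0.046, 0.295, 0])

```text
time_s: 5.4
position: [0.5435, 0.175, 0.072]
tool_rot: [3.078, -0.224, 0.033]
force: [0.1, 0.9, 10.0]
finger_gap: 0.0123
finger_force: 15.3
```

Request:
send_rows(plan=[1, 0, 0, 0, 0, 1, 0, 0, 0, 0, 1, 0, 0, 0, 0])

```text
time_s: 5.65
position: [0.5439, 0.1753, 0.0731]
tool_rot: [3.079, -0.225, 0.034]
force: [-2.1, -1.6, 9.2]
finger_gap: 0.0114
finger_force: 48.6
```

```bash
python3 -c "
from h import *
to([.5434,.1736,.071])"
```

```text
time 5.65 pos [0.5439, 0.1753, 0.0731] gap 0.0114 F [-2.0795, -1.642, 9.1627] q [0.2661, 0.4367, 1.8682, -0.0789, 0.8357, 2.0356] 48.5706
R [[0.989, -0.146, 0.018], [-0.145, -0.988, -0.056], [0.026, 0.053, -0.998]]
share [-0.0015  0.0082  0.0109]
```

Request:
send_rows(plan=[1, 0, 0, -0.05, 0, 1, 0, 0, -0.15, 0, 1, 0, 0, -0.3, 0, 1, 0, 0, -0.5, 0, 1, 0, 0, -0.7, 0, 1, 0, 0, -0.9, 0, 1, 0, 0, -0.9, 0])

```text
time_s: 6.23
position: [0.5452, 0.187, 0.2611]
tool_rot: [3.084, -0.224, 0.057]
force: [1.6, 0.7, -0.2]
finger_gap: 0.0108
finger_force: 49.0
```

Request:
send_rows(plan=[1, 0.15, -0.12, 0, 0, 1, 0.3, -0.24, 0, 0, 1, 0.45, -0.37, 0, 0, 1, 0.6, -0.49, 0, 0, 1, 0.745, -0.615, 0, 0, 1, 0.745, -0.615, 0, 0])

```text
time_s: 6.73
position: [0.7094, 0.2884, 0.243]
tool_rot: [3.08, -0.222, 0.032]
force: [-1.0, 0.1, -3.6]
finger_gap: 0.0112
finger_force: 49.0
```

Request:
send_rows(plan=[1, 0.15, -0.12, 0, -0.03, 1, 0.3, -0.24, 0, -0.06, 1, 0.45, -0.37, 0, -0.09, 1, 0.6, -0.49, 0, -0.12, 1, 0.745, -0.615, 0, -0.14, 1, 0.745, -0.615, 0, -0.14])

```text
time_s: 7.23
position: [0.8719, 0.3868, 0.238]
tool_rot: [3.049, 0.457, 0.007]
force: [-1.0, -0.7, -3.4]
finger_gap: 0.0111
finger_force: 49.0
```

```bash
python3 -c "
from h import *
to([.87,.38,.25])"
```

```text
time 7.2333 pos [0.8719, 0.3868, 0.238] gap 0.0111 F [-1.0416, -0.7004, -3.4198] q [0.39, 1.0968, 0.4014, -0.0581, 1.6531, 1.6589] 49.0458
R [[0.956, 0.293, 0.013], [0.293, -0.954, -0.057], [-0.004, 0.059, -0.998]]
share [-0.0193  0.0332 -0.0581]
```

Request:
send_rows(plan=[1, 0.95, -0.11, 0, 0, 1, 0.95, -0.11, 0, 0, 1, 0.95, -0.11, 0, 0])

```text
time_s: 7.48
position: [0.9031, 0.398, 0.2105]
tool_rot: [3.051, 0.456, 0.012]
force: [-3.1, -1.5, -8.2]
finger_gap: 0.011
finger_force: 49.7
```

Request:
send_rows(plan=[1, 0.95, -0.11, 0, 0, 1, 0.95, -0.11, 0, 0, 1, 0.95, -0.11, 0, 0])

```text
time_s: 7.73
position: [0.9214, 0.4035, 0.2158]
tool_rot: [3.065, 0.457, 0.11]
force: [0.5, 0.1, -0.9]
finger_gap: 0.0108
finger_force: 49.7
```

Request:
send_rows(plan=[1, 0.95, -0.11, 0, 0, 1, 0.95, -0.11, 0, 0, 1, 0.95, -0.11, 0, 0])

```text
time_s: 7.98
position: [0.9335, 0.4073, 0.207]
tool_rot: [3.072, 0.46, 0.164]
force: [-0.0, 0.4, -1.3]
finger_gap: 0.0109
finger_force: 49.7
```

```bash
python3 -c "
from h import *
to([.87,.38,.25])"
```

```text
time 7.9833 pos [0.9335, 0.4073, 0.207] gap 0.0109 F [-0.0226, 0.4476, -1.3393] q [0.3848, 1.3191, 0.0506, -0.0553, 1.6765, 1.65] 49.7334
R [[0.951, 0.29, 0.109], [0.294, -0.956, -0.015], [0.099, 0.046, -0.994]]
share [-0.3206  0.0483 -0.2461]
```

Request:
send_rows(plan=[1, 0.95, -0.11, 0, 0, 1, 0.95, -0.11, 0, 0])

```text
time_s: 8.15
position: [0.9441, 0.4111, 0.2015]
tool_rot: [3.077, 0.462, 0.214]
force: [0.4, -0.4, -1.8]
finger_gap: 0.011
finger_force: 49.7
```

Request:
send_rows(plan=[1, 0.95, -0.11, 0, 0, 1, 0.95, -0.11, 0, 0])

```text
time_s: 8.32
position: [0.9537, 0.4147, 0.1985]
tool_rot: [3.082, 0.464, 0.263]
force: [-0.6, 0.1, -1.1]
finger_gap: 0.0108
finger_force: 49.7
```

Request:
send_rows(plan=[1, 0.95, -0.11, 0, 0, 1, 0.95, -0.11, 0, 0])

```text
time_s: 8.48
position: [0.963, 0.4182, 0.1986]
tool_rot: [3.086, 0.467, 0.313]
force: [0.5, -0.1, -1.5]
finger_gap: 0.011
finger_force: 49.7
```

Request:
send_rows(plan=[1, 0.95, -0.11, 0, 0, 1, 0.95, -0.11, 0, 0])

```text
time_s: 8.65
position: [0.9717, 0.4218, 0.2012]
tool_rot: [-3.082, -0.468, -0.362]
force: [-0.2, -1.0, -1.0]
finger_gap: 0.0109
finger_force: 49.7
```

```bash
python3 -c "
from h import *
to([.87,.38,.25])"
```

```text
time 8.65 pos [0.9717, 0.4218, 0.2012] gap 0.0109 F [-0.247, -0.9793, -1.038] q [0.3823, 1.3309, 0.051, -0.0491, 1.5335, 1.6482] 49.7328
R [[0.929, 0.293, 0.226], [0.292, -0.956, 0.038], [0.227, 0.031, -0.973]]
share [-0.478   0.0582 -0.3604]
```

Request:
send_rows(plan=[1, 0.95, -0.11, 0, 0, 1, 0.95, -0.11, 0, 0])

```text
time_s: 8.82
position: [0.98, 0.4253, 0.2063]
tool_rot: [-3.067, -0.467, -0.41]
force: [0.4, 0.8, -1.0]
finger_gap: 0.0112
finger_force: 49.7
```

Request:
send_rows(plan=[1, 0.95, -0.11, 0, 0, 1, 0.95, -0.11, 0, 0])

```text
time_s: 8.98
position: [0.9878, 0.4288, 0.2135]
tool_rot: [-3.051, -0.466, -0.458]
force: [-0.1, 0.2, -1.2]
finger_gap: 0.011
finger_force: 49.7
```

Request:
send_rows(plan=[1, 0.95, -0.11, 0, 0, 1, 0.95, -0.11, 0, 0])

```text
time_s: 9.15
position: [0.9955, 0.4324, 0.223]
tool_rot: [-3.034, -0.465, -0.507]
force: [-0.9, 0.5, -1.1]
finger_gap: 0.0108
finger_force: 49.7
```

Request:
send_rows(plan=[1, 0.95, -0.11, 0, 0, 1, 0.95, -0.11, 0, 0])

```text
time_s: 9.32
position: [1.0025, 0.4359, 0.2344]
tool_rot: [-3.017, -0.464, -0.555]
force: [-0.1, 0.5, -1.8]
finger_gap: 0.011
finger_force: 49.7
```

Request:
send_rows(plan=[1, 0.95, -0.11, 0, 0, 1, 0.95, -0.11, 0, 0])

```text
time_s: 9.48
position: [1.0089, 0.4391, 0.2475]
tool_rot: [-2.999, -0.463, -0.601]
force: [-0.2, -0.0, -2.0]
finger_gap: 0.0113
finger_force: 49.7
```

Request:
send_rows(plan=[1, 0.95, -0.11, 0, 0, 1, 0.95, -0.11, 0, 0])

```text
time_s: 9.65
position: [1.0146, 0.4422, 0.2622]
tool_rot: [-2.981, -0.461, -0.647]
force: [0.5, 0.6, -1.4]
finger_gap: 0.0107
finger_force: 49.7
```

```bash
python3 -c "
from h import *
to([.87,.38,.25])"
```

```text
time 9.65 pos [1.0146, 0.4422, 0.2622] gap 0.0107 F [0.5426, 0.6268, -1.3699] q [0.3823, 1.288, 0.0513, -0.0401, 1.3781, 1.6454] 49.7476
R [[0.868, 0.3, 0.396], [0.277, -0.954, 0.117], [0.413, 0.008, -0.911]]
share [-0.7385  0.0789 -0.2674]
```

Request:
send_rows(plan=[1, 0.95, 0, 0, 0, 1, 0.95, 0, 0, 0])

```text
time_s: 9.82
position: [1.023, 0.4376, 0.2789]
tool_rot: [-2.963, -0.46, -0.692]
force: [0.0, -0.0, -0.4]
finger_gap: 0.0107
finger_force: 49.7
```

Request:
send_rows(plan=[1, 0.95, 0, 0, 0, 1, 0.95, 0, 0, 0])

```text
time_s: 9.98
position: [1.031, 0.4321, 0.2969]
tool_rot: [-2.945, -0.457, -0.736]
force: [0.1, 0.1, -1.3]
finger_gap: 0.0105
finger_force: 49.8
```

Request:
send_rows(plan=[1, 0.95, 0, 0, 0, 1, 0.95, 0, 0, 0])

```text
time_s: 10.15
position: [1.0376, 0.428, 0.3161]
tool_rot: [-2.926, -0.456, -0.78]
force: [-0.4, -0.6, -1.2]
finger_gap: 0.0109
finger_force: 49.8
```

Request:
send_rows(plan=[1, -0.3, 0, 0, 0, 1, -0.3, 0, 0, 0, 1, -0.3, 0, 0, 0])

```text
time_s: 10.4
position: [0.9909, 0.4133, 0.2866]
tool_rot: [-2.925, -0.455, -0.781]
force: [2.6, 0.9, -0.1]
finger_gap: 0.0109
finger_force: 49.8
```

```bash
python3 -c "
from h import *
to([.87,.38,.25])"
```

```text
time 10.4 pos [0.9909, 0.4133, 0.2866] gap 0.0109 F [2.611, 0.8796, -0.1387] q [0.3619, 0.9726, 0.6054, -0.0303, 1.0423, 1.6323] 49.7966
R [[0.826, 0.304, 0.475], [0.263, -0.953, 0.152], [0.499, -0.0, -0.867]]
share [-0.6343 -0.025  -0.1538]
```

Request:
send_rows(plan=[1, -0.89, 0.22, -0.5, 0.005, 1, -0.89, 0.22, -0.5, 0.005, 1, -0.89, 0.22, -0.5, 0.005, 1, -0.89, 0.22, -0.5, 0.005, 1, -0.89, 0.22, -0.5, 0.005])

```text
time_s: 10.82
position: [0.8128, 0.3119, 0.2864]
tool_rot: [-2.926, -0.433, -0.776]
force: [0.6, 0.5, -0.9]
finger_gap: 0.0108
finger_force: 49.8
```

Request:
send_rows(plan=[1, -0.89, 0.22, -0.5, 0, 1, -0.89, 0.22, -0.5, 0, 1, -0.89, 0.22, -0.5, 0, 1, -0.89, 0.22, -0.5, 0, 1, -0.89, 0.22, -0.5, 0])

```text
time_s: 11.23
position: [0.6311, 0.2107, 0.2846]
tool_rot: [-2.926, -0.433, -0.777]
force: [0.1, -0.9, -0.4]
finger_gap: 0.0112
finger_force: 49.8
```

Request:
send_rows(plan=[1, -0.89, 0.22, -0.5, 0, 1, -0.89, 0.22, -0.5, 0, 1, -0.89, 0.22, -0.5, 0, 1, -0.89, 0.22, -0.5, 0, 1, -0.89, 0.22, -0.5, 0, 1, -0.89, 0.22, -0.5, 0])

```text
time_s: 11.73
position: [0.4425, 0.1081, 0.2789]
tool_rot: [-2.93, -0.433, -0.766]
force: [-0.9, -0.2, -3.1]
finger_gap: 0.011
finger_force: 49.7
```

```bash
python3 - <<'E'
from h import *
s,M=to([.5,-.17,.24])
c=camera_params("wrist");p,d=read_camera("wrist");np.savez("w2.npz",p=p,d=d,**c)
cv2.imwrite("pics/w2.png",p[:,:,::-1])
E
```

```text
time 11.7333 pos [0.4425, 0.1081, 0.2789] gap 0.011 F [-0.9195, -0.1857, -3.1048] q [0.0657, -0.3612, 2.3052, 0.1835, 0.7063, 1.2334] 49.7312
R [[0.835, 0.291, 0.467], [0.25, -0.957, 0.149], [0.49, -0.008, -0.872]]
share [-0.2027  1.4155  0.0961]
```

View pics/w2.png

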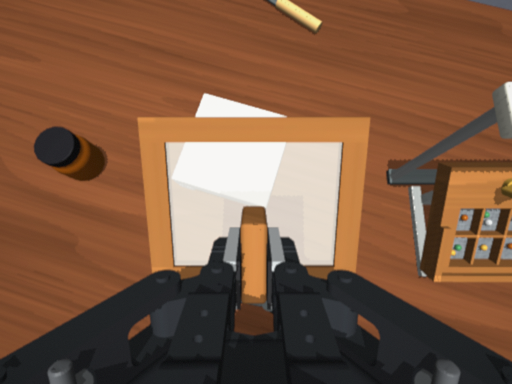

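```bash
python3 - <<'E'
from h import *
z=np.load("w2.npz");s,M=to([.5,-.17,.24]);P=pts(z["d"],z);T=(P-np.array(s["position"]))@M  # tool frame
p=z["p"].astype(int);m=(z["d"]>0)&(p[...,0]-p[...,2]>60)&(T[...,2]>.0)&(T[...,2]<.06)&(np.abs(T[...,1])>.035)&(abs(T[...,1])<.07)&(T[...,0]>-.02)&(T[...,0]<.09)
Q=T[m];c=Q.mean(0);n=np.linalg.svd(Q-c)[2][2] if len(Q)<4000 else np.linalg.svd(Q-c,full_matrices=False)[2][2];n*=-np.sign(n[2]);print(len(Q),c.round(4),n.round(4))
print("percentiles x",np.percentile(Q[:,0],[1,50,99.5]),"y",np.percentile(Q[:,1],[.5,99.5]),"z",np.percentile(Q[:,2],[2,50,98]))
U=Q[Q[:,0]>.03];xs=[(y,np.percentile(U[abs(U[:,1]-y)<.006][:,0],98)) for y in(-.05,-.04,.04,.05)];print(np.round(xs,4))
E
```

```text
time 11.7833 pos [0.4464, 0.1087, 0.2812] gap 0.011 F [0.6031, -0.216, -1.1905] q [0.0668, -0.3567, 2.2993, 0.1836, 0.7016, 1.2351] 49.7383
R [[0.833, 0.29, 0.472], [0.248, -0.957, 0.15], [0.495, -0.007, -0.869]]
share [-0.2248  1.4129  0.0969]
7980 [ 0.0256 -0.0014  0.0248] [ 0.0321  0.0035 -0.9995]
percentiles x [-0.01896844  0.02828953  0.05864769] y [-0.05690548  0.05496054] z [0.02279468 0.02476695 0.02672264]
[[-0.05    0.0581]
 [-0.04    0.0585]
 [ 0.04    0.0587]
 [ 0.05    0.0583]]
```

Request:
send_rows(plan=[1, -0.151, 0.692, 0.08, 0, 1, -0.151, 0.692, 0.08, 0, 1, -0.151, 0.692, 0.08, 0, 1, -0.151, 0.692, 0.08, 0])

```text
time_s: 12.12
position: [0.4753, -0.0315, 0.2535]
tool_rot: [-2.931, -0.431, -0.782]
force: [0.6, -0.0, -1.1]
finger_gap: 0.0107
finger_force: 49.8
```

Request:
send_rows(plan=[1, -0.151, 0.692, 0.08, 0, 1, -0.151, 0.692, 0.08, 0, 1, -0.151, 0.692, 0.08, 0, 1, -0.151, 0.692, 0.08, 0, 1, -0.151, 0.692, 0.08, 0, 1, -0.151, 0.692, 0.08, 0])

```text
time_s: 12.62
position: [0.4968, -0.1666, 0.2225]
tool_rot: [-2.929, -0.43, -0.775]
force: [-0.7, -0.2, -1.6]
finger_gap: 0.0107
finger_force: 49.9
```

```bash
python3 - <<'E'
from h import *
s,M=to([.5103,-.1664,.111])
c=camera_params("wrist");s,M=to([.5103,-.1664,.111]);p,d=read_camera("wrist");np.savez("w3.npz",p=p,d=d,pos=s["position"],M=M,**c)
cv2.imwrite("pics/w3.png",p[:,:,::-1])
E
```

```text
time 12.6167 pos [0.4968, -0.1666, 0.2225] gap 0.0107 F [-0.6835, -0.2366, -1.6128] q [-0.6411, -0.0261, 2.1655, 0.6095, 0.779, 0.245] 49.915
R [[0.832, 0.289, 0.473], [0.248, -0.957, 0.149], [0.495, -0.007, -0.869]]
share [-0.2198  0.0224  0.5163]
time 12.6167 pos [0.4968, -0.1666, 0.2225] gap 0.0107 F [-0.6835, -0.2366, -1.6128] q [-0.6411, -0.0261, 2.1655, 0.6095, 0.779, 0.245] 49.915
R [[0.832, 0.289, 0.473], [0.248, -0.957, 0.149], [0.495, -0.007, -0.869]]
share [-0.2198  0.0224  0.5163]
```

View pics/w3.png

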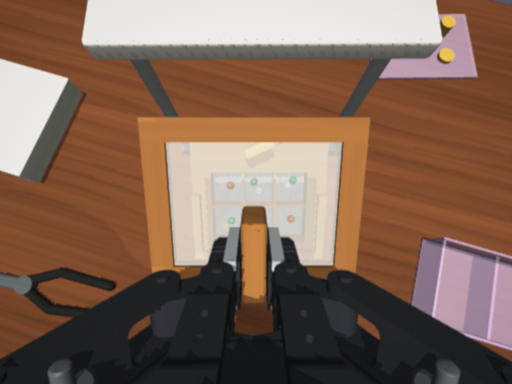

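Request:
send_rows(plan=[1, -0.07, 0.007, 0.17, 0, 1, -0.14, 0.014, 0.34, 0, 1, -0.2, 0.02, 0.47, 0, 1, -0.22, 0.022, 0.516, 0, 1, -0.22, 0.022, 0.516, 0])

```text
time_s: 13.08
position: [0.5074, -0.1612, 0.1076]
tool_rot: [-2.924, -0.435, -0.766]
force: [0.4, 0.9, -1.3]
finger_gap: 0.0111
finger_force: 49.8
```

```bash
cat >> h.py <<'E'
ps=np.deg2rad(16.7);TO=np.array([.5502,-.1543,.058])
TX=np.array([.866*np.cos(ps),.866*np.sin(ps),.5]);TY=np.array([-np.sin(ps),np.cos(ps),0]);TZ=np.cross(TX,TY)
TR=np.stack([TX,TY,TZ],1)
def tt(t):
    s,M=to(TO+TR@np.array(t));print("tcp in tray",(TR.T@(np.array(s["position"])-TO)*1000).round(1),"F in tray",(TR.T@np.array(s["force"])).round(1))
    print("tool x,z in tray",(TR.T@M[:,0]).round(3),(TR.T@M[:,2]).round(3));return s,M
E
python3 - <<'E'
from h import *
s,M=tt([-.0095,0,.034])
p,d=read_camera("wrist");c=camera_params("wrist");p2,d2=read_camera("scene");cs=camera_params("scene")
np.savez("w4.npz",p=p,d=d,pos=s["position"],M=M,**c)
P=pts(d,c);T=(P-TO)@TR*1000;p=p.astype(int)
m=(d>0)&(p[...,0]-p[...,2]>50)&(abs(T[...,1])<80)&(abs(T[...,0])<90)&(T[...,2]>-5)&(T[...,2]<80)
for lo,hi in((-5,15),(20,60)):
    Q=T[m&(T[...,2]>lo)&(T[...,2]<hi)]
    if len(Q): print(lo,len(Q),np.percentile(Q,[1,50,99],axis=0).round(1).tolist())
cv2.imwrite("pics/w4.png",np.hstack([p.astype(np.uint8)[:,:,::-1][:, :400],p2[150:,200:400,::-1].repeat(2,0).repeat(2,1)[:384]]))
E
```

```text
time 13.0833 pos [0.5074, -0.1612, 0.1076] gap 0.0111 F [0.3988, 0.9233, -1.2994] q [-0.6167, 0.2064, 2.2107, 0.8351, 0.5645, -0.0247] 49.7915
R [[0.834, 0.294, 0.467], [0.25, -0.956, 0.155], [0.492, -0.013, -0.871]]
share [0.016  0.0307 0.1516]
tcp in tray [-12.4   5.7  64.4] F in tray [-0.1  0.8 -1.4]
tool x,z in tray [ 1.    -0.    -0.009] [-0.009  0.015 -1.   ]
-5 15353 [[-39.0, -68.0, 0.9], [67.8, -10.3, 2.5], [86.6, 64.3, 10.2]]
20 13812 [[-31.2, -50.5, 32.2], [40.2, 2.6, 40.5], [71.4, 60.5, 51.0]]
```

View pics/w4.png

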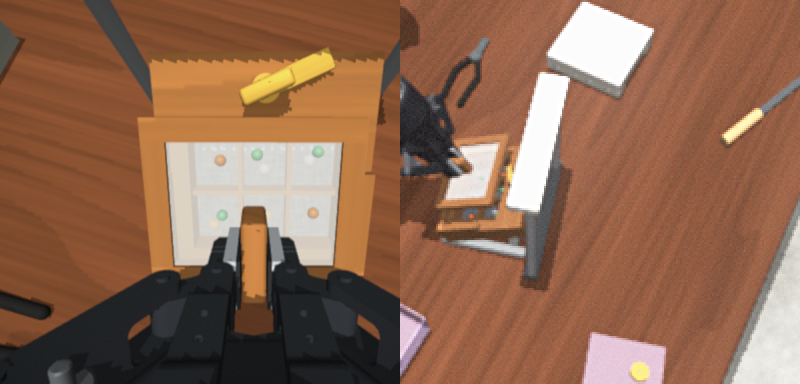

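Request:
send_rows(newtons=30, plan=[1, 0, 0.03, 0.02, 0, 1, 0, 0.036, 0.06, 0, 1, 0, 0.036, 0.1, 0, 1, 0, 0.036, 0.12, 0, 1, 0, 0.036, 0.12, 0, 1, 0, 0.036, 0.12, 0])

```text
time_s: 13.68
position: [0.5226, -0.1675, 0.0892]
tool_rot: [-2.927, -0.433, -0.773]
force: [0.4, 0.1, -1.8]
finger_gap: 0.0112
finger_force: 49.9
```

```bash
python3 - <<'E'
from h import *
s,M=tt([-.0125,-.0015,.034])
c=camera_params("wrist");p,d=read_camera("wrist");np.savez("w5.npz",p=p,d=d,pos=s["position"],M=M,**c)
P=pts(d,c);T=(P-TO)@TR*1000;p=p.astype(int)
m=(d>0)&(p[...,0]-p[...,2]>50)&(abs(T[...,1])<80)&(abs(T[...,0])<90)
for lo,hi in((-5,9),(9,40)):
    mm=m&(T[...,2]>lo)&(T[...,2]<hi)
    for x in(10,30,50,70,80):
        Q=T[mm&(abs(T[...,0]-x)<5)]
        if len(Q): print(lo,x,len(Q),np.percentile(Q,[1,50,99],axis=0).round(1).tolist())
cv2.imwrite("pics/w5.png",p.astype(np.uint8)[:,:,::-1])
E
```

```text
time 13.6833 pos [0.5226, -0.1675, 0.0892] gap 0.0112 F [0.3678, 0.1376, -1.775] q [-0.6078, 0.2709, 2.1828, 0.8884, 0.5316, -0.0768] 49.897
R [[0.832, 0.292, 0.471], [0.249, -0.956, 0.151], [0.495, -0.009, -0.869]]
share [-0.0094 -0.0157  0.0409]
tcp in tray [-10.6  -4.7  42.1] F in tray [-0.5  0.  -1.7]
tool x,z in tray [ 1.    -0.    -0.006] [-0.006  0.01  -1.   ]
-5 10 436 [[5.2, -66.9, 0.5], [10.8, 60.9, 7.8], [14.9, 67.0, 9.0]]
-5 30 314 [[25.2, -66.9, -0.7], [30.0, 62.1, 1.0], [35.0, 67.0, 2.3]]
-5 50 1765 [[45.4, -66.3, -0.4], [53.2, 7.6, 1.0], [54.8, 66.7, 2.6]]
-5 70 4679 [[65.2, -65.6, -0.6], [70.3, 8.0, 1.1], [75.0, 66.0, 8.0]]
-5 80 5495 [[75.3, -65.5, -0.6], [80.1, -0.0, 1.1], [84.8, 65.6, 7.9]]
9 10 1179 [[5.2, -59.9, 9.3], [9.3, -3.6, 18.1], [14.9, 61.1, 39.4]]
9 30 1029 [[25.1, -59.8, 14.5], [29.7, 24.4, 17.1], [34.8, 51.7, 19.1]]
9 50 3748 [[45.0, -58.7, 14.7], [48.8, -4.3, 16.5], [52.6, 50.7, 18.2]]
9 70 727 [[65.3, -13.2, 9.1], [68.1, -5.2, 31.6], [73.3, 7.9, 33.3]]
```

Request:
send_rows(newtons=25, plan=[1, 0, -0.02, 0, 0, 1, 0, -0.02, 0, 0, 1, 0, -0.02, 0.015, 0, 1, 0, -0.02, 0.03, 0, 1, 0, -0.02, 0.035, 0, 1, 0, -0.02, 0.035, 0, 1, 0, -0.02, 0.035, 0])

```text
time_s: 14.32
position: [0.5247, -0.1628, 0.0833]
tool_rot: [-2.927, -0.433, -0.773]
force: [-0.2, -0.4, -1.6]
finger_gap: 0.011
finger_force: 50.0
```

```bash
python3 -c "
from h import *
tt([-.0105,-.0007,.032])"
```

```text
time 14.3167 pos [0.5247, -0.1628, 0.0833] gap 0.011 F [-0.187, -0.4474, -1.6482] q [-0.5961, 0.2831, 2.1848, 0.9092, 0.5165, -0.0902] 49.9639
R [[0.832, 0.292, 0.471], [0.249, -0.957, 0.151], [0.495, -0.008, -0.869]]
share [ 0.0007 -0.0004  0.0167]
tcp in tray [-10.6  -0.8  35.3] F in tray [-1.1 -0.4 -1.3]
tool x,z in tray [ 1.    -0.    -0.006] [-0.006  0.009 -1.   ]
```

Request:
send_rows(plan=[1, 0, 0, 0.005, 0, 1, 0, 0, 0.01, 0, 1, 0, 0, 0.015, 0, 1, 0, 0, 0.015, 0, 1, 0, 0, 0.015, 0])

```text
time_s: 14.73
position: [0.5254, -0.1624, 0.0809]
tool_rot: [-2.927, -0.433, -0.773]
force: [-6.5, 0.1, 3.5]
finger_gap: 0.0108
finger_force: 51.3
```

```bash
python3 -c "
from h import *
tt([-.0105,-.0007,.032])"
```

```text
time 14.7333 pos [0.5254, -0.1624, 0.0809] gap 0.0108 F [-6.5272, 0.0567, 3.5249] q [-0.5942, 0.2892, 2.1841, 0.9162, 0.5121, -0.0969] 51.324
R [[0.832, 0.291, 0.471], [0.25, -0.957, 0.151], [0.495, -0.008, -0.869]]
share [0.0032 0.0004 0.0043]
tcp in tray [-11.1  -0.6  32.9] F in tray [-3.6  1.9  6.2]
tool x,z in tray [ 1.    -0.    -0.006] [-0.006  0.009 -1.   ]
```

Request:
send_rows(plan=[1, 0, 0, 0.004, 0, 1, 0, 0, 0.008, 0, 1, 0, 0, 0.012, 0, 1, 0, 0, 0.012, 0, 1, 0, 0, 0.012, 0])

```text
time_s: 15.15
position: [0.5256, -0.1624, 0.0805]
tool_rot: [-2.927, -0.435, -0.774]
force: [-27.1, -3.3, 28.3]
finger_gap: 0.0111
finger_force: 55.8
```

```bash
python3 -c "
from h import *
tt([-.0105,-.0007,.032])"
```

```text
time 15.15 pos [0.5256, -0.1624, 0.0805] gap 0.0111 F [-27.0705, -3.268, 28.2516] q [-0.5945, 0.2903, 2.1842, 0.9198, 0.5119, -0.102] 55.814
R [[0.832, 0.293, 0.472], [0.251, -0.956, 0.151], [0.496, -0.008, -0.869]]
share [0.0034 0.0001 0.0021]
tcp in tray [-11.2  -0.7  32.4] F in tray [-9.1  4.6 37.9]
tool x,z in tray [ 1.     0.001 -0.005] [-0.005  0.009 -1.   ]
```

Request:
send_rows(plan=[1, 0, 0, -0.012, 0, 1, 0, 0, -0.012, 0, 1, 0, 0, -0.012, 0])

```text
time_s: 15.4
position: [0.5263, -0.1628, 0.0812]
tool_rot: [-2.928, -0.432, -0.775]
force: [-4.2, -0.4, 1.3]
finger_gap: 0.011
finger_force: 50.8
```

```bash
python3 - <<'E'
from h import *
s,M=tt([-.0125,-.0015,.034])
c=camera_params("wrist");p,d=read_camera("wrist");np.savez("w6.npz",p=p,d=d,pos=s["position"],M=M,**c)
P=pts(d,c);T=(P-TO)@TR*1000;p=p.astype(int)
m=(d>0)&(p[...,0]-p[...,2]>50)&(abs(T[...,1])<80)&(abs(T[...,0])<90)
for lo,hi in((-5,4),(5.5,16)):
    mm=m&(T[...,2]>lo)&(T[...,2]<hi)
    for x in(-5,10,20,30,40,50,80):
      for sg in (-1,1):
        Q=T[mm&(abs(T[...,0]-x)<5)&(sg*T[...,1]>25)]
        if len(Q): print(lo,x,sg,len(Q),np.percentile(Q,[1,50,99],axis=0).round(1).tolist())
cv2.imwrite("pics/w6.png",p.astype(np.uint8)[:,:,::-1])
E
```

```text
time 15.4 pos [0.5263, -0.1628, 0.0812] gap 0.011 F [-4.1716, -0.3923, 1.3124] q [-0.5938, 0.2895, 2.1829, 0.9173, 0.5114, -0.0969] 50.8128
R [[0.832, 0.291, 0.472], [0.249, -0.957, 0.15], [0.496, -0.007, -0.869]]
share [-0.0108  0.0011 -0.0062]
tcp in tray [-10.3  -1.3  32.8] F in tray [-2.9  0.8  3.2]
tool x,z in tray [ 1.    -0.    -0.005] [-0.005  0.008 -1.   ]
-5 -5 -1 9 [[-9.8, -59.8, 1.9], [-4.2, -59.2, 3.0], [-2.0, -58.9, 4.0]]
-5 -5 1 30 [[-9.7, 58.0, -1.2], [-3.9, 58.9, 1.4], [-0.2, 59.5, 2.3]]
-5 10 -1 23 [[6.2, -66.6, 0.2], [14.8, -62.1, 3.1], [15.0, -58.9, 3.9]]
-5 10 1 66 [[5.5, 58.0, -0.0], [13.9, 59.1, 1.3], [15.0, 67.1, 3.6]]
-5 20 -1 252 [[15.1, -67.0, -0.5], [19.9, -63.4, 1.0], [24.9, -59.8, 3.2]]
-5 20 1 297 [[15.1, 58.3, -0.2], [20.0, 62.4, 1.0], [24.9, 67.1, 2.5]]
-5 30 -1 258 [[25.1, -67.0, -0.5], [30.2, -63.3, 0.9], [34.9, -60.0, 2.2]]
-5 30 1 312 [[25.0, 58.2, -0.3], [29.9, 62.7, 1.1], [34.8, 67.0, 2.6]]
-5 40 -1 266 [[35.1, -66.9, -0.6], [40.0, -63.3, 0.9], [44.7, -59.8, 2.3]]
-5 40 1 340 [[35.1, 58.1, -0.3], [40.1, 62.6, 1.0], [44.9, 67.2, 2.5]]
-5 50 -1 57
[... 545 characters left out ...]
53.3, 8.8], [14.9, 66.8, 10.5]]
5.5 20 -1 483 [[15.1, -64.4, 6.5], [19.9, -51.0, 8.9], [24.8, -44.8, 10.4]]
5.5 20 1 515 [[15.1, 25.5, 5.9], [20.6, 48.3, 9.1], [24.9, 55.2, 10.6]]
5.5 30 -1 492 [[25.2, -56.8, 7.6], [30.1, -50.7, 9.0], [34.8, -44.9, 10.3]]
5.5 30 1 509 [[25.0, 25.9, 6.0], [29.7, 48.5, 9.1], [34.8, 54.9, 10.6]]
5.5 40 -1 822 [[35.2, -56.7, 7.5], [42.1, -47.0, 8.9], [45.0, -25.5, 10.3]]
5.5 40 1 813 [[35.0, 25.4, 6.0], [41.9, 45.5, 9.0], [44.9, 54.9, 10.4]]
5.5 50 -1 1237 [[45.0, -56.5, 7.4], [49.3, -41.0, 8.9], [53.5, -25.4, 10.5]]
5.5 50 1 1126 [[45.2, 25.3, 7.6], [49.5, 40.0, 9.0], [53.3, 54.7, 10.5]]
5.5 80 -1 548 [[75.2, -37.5, 5.6], [79.5, -31.2, 6.9], [84.7, -25.2, 8.6]]
```

View pics/w6.png

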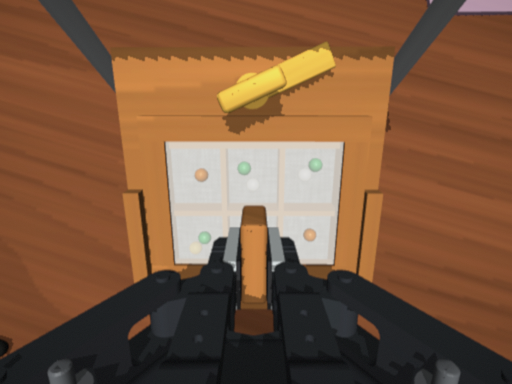

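Request:
send_rows(plan=[1, -0.01, -0.004, 0, 0, 1, -0.02, -0.004, 0, 0, 1, -0.028, -0.004, 0, 0, 1, -0.034, -0.004, 0, 0, 1, -0.04, -0.004, 0, 0, 1, -0.04, -0.004, 0, 0])

```text
time_s: 15.95
position: [0.5195, -0.1639, 0.0771]
tool_rot: [-2.928, -0.432, -0.775]
force: [-1.1, -0.3, 4.1]
finger_gap: 0.0111
finger_force: 50.9
```

```bash
python3 - <<'E'
from h import *
s,M=tt([-.0177,-.001,.033])
z=np.load("w6.npz");P=pts(z["d"],z);T=(P-TO)@TR*1000;p=z["p"].astype(int)
m=(z["d"]>0)&(p[...,0]>150)&(p[...,2]<90)&(T[...,2]>28)&(T[...,2]<36)&(T[...,0]>45)&(abs(T[...,1])<40)
Q=T[m];print("wing",len(Q),rect(Q/1000),Q.mean(0),np.median(Q[:,2]))
m=(z["d"]>0)&(p[...,0]>190)&(p[...,1]>150)&(p[...,2]<90)&(T[...,2]>4)&(T[...,2]<10)&(T[...,0]>52)&(abs(T[...,1])<60);Q=T[m];print("bar",len(Q),rect(Q/1000),Q.mean(0))
E
```

```text
time 15.95 pos [0.5195, -0.1639, 0.0771] gap 0.0111 F [-1.1248, -0.3296, 4.0956] q [-0.605, 0.2906, 2.1952, 0.9348, 0.5092, -0.1272] 50.8694
R [[0.832, 0.291, 0.472], [0.249, -0.957, 0.15], [0.495, -0.007, -0.869]]
share [ 0.003   0.0031 -0.0019]
tcp in tray [-18.3  -0.4  32.6] F in tray [1.  0.  4.1]
tool x,z in tray [ 1.    -0.    -0.005] [-0.005  0.008 -1.   ]
wing 1238 (array([64.9,  0.1]), array([ 9., 28.]), 23.9) [64.4951414   0.83567964 31.67075656] 31.681213525218254
bar 1332 (array([ 72.5, -15.6]), array([12.3, 44.9]), 20.1) [ 75.57884833 -23.24975949   7.00249481]
```

Request:
send_rows(plan=[1, -0.005, 0, 0, 0, 1, -0.01, 0, 0, 0, 1, -0.01, 0, 0, 0, 1, -0.01, 0, 0, 0])

```text
time_s: 16.28
position: [0.5188, -0.1641, 0.0768]
tool_rot: [-2.926, -0.433, -0.777]
force: [5.6, 0.9, 3.3]
finger_gap: 0.011
finger_force: 50.4
```

```bash
python3 - <<'E'
from h import *
s,M=tt([-.0177,-.001,.033])
E
```

```text
time 16.2833 pos [0.5188, -0.1641, 0.0768] gap 0.011 F [5.5652, 0.9061, 3.2524] q [-0.6072, 0.2909, 2.1968, 0.9401, 0.5101, -0.1346] 50.3525
R [[0.831, 0.291, 0.473], [0.249, -0.957, 0.151], [0.497, -0.008, -0.868]]
share [ 0.0069  0.0032 -0.0014]
tcp in tray [-19.1  -0.4  32.7] F in tray [ 6.5 -0.7  0. ]
tool x,z in tray [ 1.    -0.    -0.004] [-0.004  0.009 -1.   ]
```

Request:
send_rows(plan=[-1, -0.004, 0, 0, 0, -1, -0.004, 0, 0, 0, -1, -0.004, 0, 0, 0, -1, -0.004, 0, 0, 0, -1, -0.004, 0, -0.1, 0, -1, -0.004, 0, -0.25, 0, -1, -0.004, 0, -0.4, 0, -1, -0.004, 0, -0.4, 0, -1, -0.004, 0, -0.4, 0])

```text
time_s: 17.03
position: [0.4793, -0.1772, 0.1463]
tool_rot: [-2.929, -0.433, -0.777]
force: [0.3, 0.8, -0.2]
finger_gap: 0.0855
finger_force: 0.0
```

```bash
python3 - <<'E'
from h import *
c=camera_params("wrist");s,M=tt([.066,0,.11]);p,d=read_camera("wrist");np.savez("w7.npz",p=p,d=d,pos=s["position"],M=M,**c)
P=pts(d,c);T=(P-TO)@TR*1000;p=p.astype(int)
m=(d>0)&(p[...,0]-p[...,2]>50)
Q=T[m&(T[...,2]>5.5)&(T[...,2]<12)&(abs(T[...,1])<57)&(T[...,0]<58)&(T[...,0]>20)];print("cover",np.percentile(Q,[1,50,99],axis=0).round(1).tolist())
m=(d>0)&(p[...,0]>150)&(p[...,2]<90)&(T[...,2]>28)&(T[...,2]<36)&(T[...,0]>50)&(abs(T[...,1])<40)
Q=T[m];print("wing",len(Q),rect(Q/1000),np.median(Q[:,2]))
Q=T[(d>0)&(abs(T[...,2]-36.5)<4)&(T[...,0]<10)&(T[...,0]>-50)&(abs(T[...,1])<20)];print("handle",len(Q),rect(Q/1000))
Q=T[(d>0)&(p[...,0]-p[...,2]>40)&(abs(T[...,2])<9)&(abs(T[...,1])<70)&(T[...,0]<-40)&(T[...,0]>-62)];print("ledge",len(Q),rect(Q/1000))
cv2.imwrite("pics/w7.png",p.astype(np.uint8)[:,:,::-1])
E
```

```text
time 17.0333 pos [0.4793, -0.1772, 0.1463] gap 0.0855 F [0.3396, 0.823, -0.2254] q [-0.6884, 0.0928, 2.2364, 0.7528, 0.6534, 0.0157] 0.0
R [[0.831, 0.291, 0.474], [0.25, -0.957, 0.149], [0.496, -0.005, -0.868]]
share [ 0.4319 -0.0075  0.0168]
tcp in tray [-20.4  -1.6 113.7] F in tray [ 0.4  0.7 -0.5]
tool x,z in tray [ 1.     0.    -0.004] [-0.004  0.006 -1.   ]
cover [[20.6, -55.1, 6.8], [37.6, 0.7, 8.9], [44.8, 55.5, 10.5]]
wing 179 (array([65. ,  0.3]), array([ 8.7, 27.8]), 23.5) 31.341339486884944
handle 904 (array([-18.4,   0.2]), array([11.7, 39.3]), 89.3)
ledge 1953 (array([-47.7,  -0.1]), array([133.8,  15.4]), 90.0)
```

View pics/w7.png

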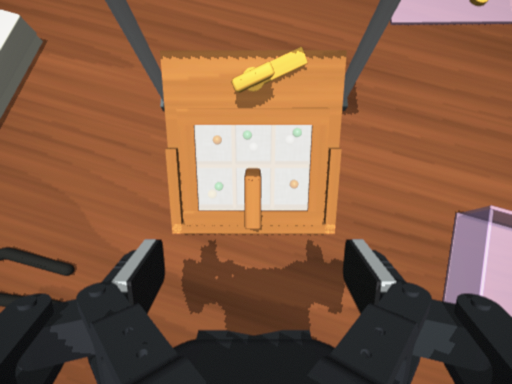

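Request:
send_rows(plan=[-1, 0.06, 0, 0, -0.039, -1, 0.12, 0, 0, -0.078, -1, 0.18, 0, 0, -0.117, -1, 0.24, 0, 0, -0.156, 0, 0.3, 0, 0, -0.195, 0, 0.35, -0.005, 0, -0.234, 0, 0.39, -0.009, 0, -0.273, 0, 0.427, -0.009, 0, -0.312, 0, 0.427, -0.009, 0, -0.351, 0, 0.427, -0.009, 0, -0.39])

```text
time_s: 17.92
position: [0.5495, -0.1522, 0.1854]
tool_rot: [2.054, 1.963, 0.676]
force: [-0.8, -0.4, 0.6]
finger_gap: 0.043
finger_force: 0.0
```

Request:
send_rows(plan=[0, 0, 0, 0, -0.039, 0, 0, 0, 0, -0.078, 0, 0, 0, 0.02, -0.117, 0, 0, 0, 0.05, -0.156, 0, 0, 0, 0.08, -0.195, 0, 0, 0, 0.1, -0.234, 0, 0, 0, 0.13, -0.242, 0, 0, 0, 0.13, -0.242, 0, 0, 0, 0.13, -0.242])

```text
time_s: 18.67
position: [0.5611, -0.1483, 0.1625]
tool_rot: [1.139, 2.473, 0.488]
force: [0.4, -0.4, -0.8]
finger_gap: 0.0428
finger_force: 0.0
```

```bash
python3 - <<'E'
from h import *
c=camera_params("wrist");s,M=tt([.065,.0002,.032]);p,d=read_camera("wrist");np.savez("w8.npz",p=p,d=d,pos=s["position"],M=M,**c)
print("tool y az in tray",np.degrees(np.arctan2(*(TR.T@M[:,1])[[1,0]])))
P=pts(d,c);T=(P-TO)@TR*1000;p=p.astype(int)
m=(d>0)&(p[...,0]>120)&(p[...,2]<100)&(p[...,0]-p[...,2]>40)&(T[...,2]>26)&(T[...,2]<37)&(T[...,0]>40)&(abs(T[...,1])<40)
Q=T[m];print("wing",len(Q),rect(Q/1000) if len(Q) else 0)
W=((P-np.array(s["position"]))@M*1000)[m];print("in tool",rect(W/1000),np.median(W,0))
cv2.imwrite("pics/w8.png",p.astype(np.uint8)[:,:,::-1])
E
```

```text
time 18.6667 pos [0.5611, -0.1483, 0.1625] gap 0.0428 F [0.3921, -0.4256, -0.8198] q [-0.5257, 0.1716, 2.0983, 0.6796, 0.6246, -1.744] 0.0
R [[-0.603, 0.646, 0.468], [0.775, 0.613, 0.153], [-0.188, 0.456, -0.87]]
share [-0.0193  0.006   0.2618]
tcp in tray [62.8  2.6 84.4] F in tray [-0.2 -0.5 -0.8]
tool x,z in tray [-0.401  0.916  0.015] [-0.008  0.012 -1.   ]
tool y az in tray 23.650699233091558
wing 429 (array([64.7,  0.4]), array([ 8.9, 27.6]), 24.0)
in tool (array([-3.5,  1.1]), array([ 8.9, 27.6]), 89.7) [ 0.72534885  0.38740359 52.8155045 ]
```

View pics/w8.png

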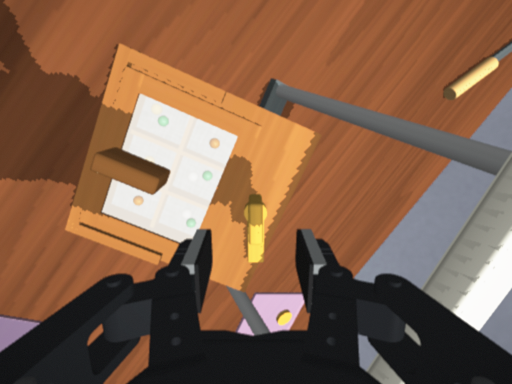

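Request:
send_rows(newtons=40, plan=[0, -0.018, 0.005, 0.07, 0, 0, -0.018, 0.005, 0.14, 0, 0, -0.018, 0.005, 0.2, 0, 0, -0.018, 0.005, 0.24, 0, 0, -0.018, 0.005, 0.26, 0, 0, -0.018, 0.005, 0.26, 0, 0, -0.018, 0.005, 0.26, 0])

```text
time_s: 19.3
position: [0.5889, -0.1435, 0.1204]
tool_rot: [1.136, 2.471, 0.486]
force: [-1.3, -0.3, -0.7]
finger_gap: 0.0423
finger_force: 0.0
```

Request:
send_rows(plan=[1, 0, 0, 0, 0, 1, 0, 0, 0, 0, 1, 0, 0, 0, 0, 1, 0, 0, 0, 0, 1, 0, 0, 0, 0, 1, 0, 0, 0, 0])

```text
time_s: 19.8
position: [0.589, -0.1448, 0.1212]
tool_rot: [1.136, 2.469, 0.484]
force: [-4.6, -2.8, 2.7]
finger_gap: 0.0081
finger_force: 43.8
```

```bash
python3 - <<'E'
from h import *
tt([.065,.0002,.032])
E
```

```text
time 19.8 pos [0.589, -0.1448, 0.1212] gap 0.0081 F [-4.6342, -2.8198, 2.6723] q [-0.4893, 0.2854, 2.0649, 0.7566, 0.5407, -1.8082] 43.8087
R [[-0.602, 0.644, 0.472], [0.775, 0.614, 0.149], [-0.194, 0.455, -0.869]]
share [ 0.0125 -0.0007  0.014 ]
tcp in tray [66.1 -2.1 34.8] F in tray [-3.2 -1.4  4.9]
tool x,z in tray [-0.403  0.915  0.009] [-0.006  0.007 -1.   ]
```

Request:
send_rows(plan=[1, 0, 0, -0.01, 0, 1, 0, 0, -0.02, 0, 1, 0, 0, -0.03, 0, 1, 0, 0, -0.04, 0, 1, 0, 0, -0.05, 0, 1, 0, 0, -0.055, 0, 1, 0, 0, -0.055, 0, 1, 0, 0, -0.055, 0])

```text
time_s: 20.47
position: [0.584, -0.1462, 0.1301]
tool_rot: [1.136, 2.469, 0.484]
force: [0.8, -6.3, -7.1]
finger_gap: 0.0078
finger_force: 42.4
```

```bash
python3 - <<'E'
from h import *
c=camera_params("wrist");s,M=tt([.065,.0002,.043]);p,d=read_camera("wrist");P=pts(d,c);T=(P-TO)@TR*1000;p=p.astype(int)
m=(d>0)&(p[...,0]>120)&(p[...,0]-p[...,2]>60)&(p[...,1]>.55*p[...,0])&(T[...,0]>55)&(abs(T[...,1])<60)&(T[...,2]<60)&(T[...,2]>4)
print(m.sum(),np.percentile(T[m],[5,25,50,75,95],axis=0).round(1).tolist())
E
```

```text
time 20.4667 pos [0.584, -0.1462, 0.1301] gap 0.0078 F [0.8453, -6.2786, -7.1309] q [-0.4967, 0.2627, 2.0708, 0.7386, 0.5569, -1.7926] 42.4333
R [[-0.601, 0.645, 0.472], [0.775, 0.614, 0.149], [-0.194, 0.455, -0.869]]
share [ 0.012  -0.0007  0.0106]
tcp in tray [66.1 -2.  45.1] F in tray [-4.4 -6.3 -5.7]
tool x,z in tray [-0.403  0.915  0.009] [-0.006  0.007 -1.   ]
1188 [[58.8, -34.1, 16.4], [63.1, -12.3, 18.2], [66.8, -2.6, 41.6], [73.2, 6.0, 42.1], [81.6, 11.8, 42.9]]
```

Request:
send_rows(plan=[1, 0.0001, -0.0014, -0.003, 0.035, 1, 0.0003, -0.0027, -0.005, 0.07, 1, 0.0007, -0.004, -0.005, 0.105, 1, 0.0012, -0.0053, -0.005, 0.14, 1, 0.0018, -0.0065, -0.005, 0.175, 1, 0.0026, -0.0077, -0.005, 0.21, 1, 0.0035, -0.0087, -0.005, 0.245, 1, 0.0045, -0.0096, -0.005, 0.28, 1, 0.0056, -0.0104, -0.005, 0.315, 1, 0.0068, -0.0111, -0.005, 0.35])

```text
time_s: 21.35
position: [0.5818, -0.1467, 0.13]
tool_rot: [2.42, 1.609, 0.74]
force: [1.1, -4.5, -5.5]
finger_gap: 0.0082
finger_force: 42.4
```

```bash
python3 - <<'E'
from h import *
s,M=tt([.065,.0002,.044]);print("tool x az",np.degrees(np.arctan2(*(TR.T@M[:,0])[[1,0]])))
E
```

```text
time 21.35 pos [0.5818, -0.1467, 0.13] gap 0.0082 F [1.0567, -4.4945, -5.5003] q [-0.5, 0.2595, 2.0755, 0.7423, 0.5567, -0.694] 42.4096
R [[0.306, 0.826, 0.473], [0.897, -0.417, 0.149], [0.32, 0.378, -0.869]]
share [ 0.0105 -0.0028  0.0107]
tcp in tray [64.1 -1.8 46.1] F in tray [-3.  -4.6 -4.6]
tool x,z in tray [0.637 0.771 0.002] [-0.005  0.007 -1.   ]
tool x az 50.43578286660397
```

Request:
send_rows(plan=[1, 0.0001, -0.0014, 0, 0.035, 1, 0.0003, -0.0027, 0, 0.07, 1, 0.0007, -0.004, 0, 0.105, 1, 0.0012, -0.0053, 0, 0.14, 1, 0.0018, -0.0065, 0, 0.175, 1, 0.0026, -0.0077, 0, 0.21, 1, 0.0035, -0.0087, 0, 0.245, 1, 0.0045, -0.0096, 0, 0.275, 1, 0.0045, -0.0096, 0, 0.285, 1, 0.0045, -0.0096, 0, 0.285])

```text
time_s: 22.18
position: [0.5808, -0.1455, 0.1298]
tool_rot: [-2.93, -0.417, -0.775]
force: [1.7, -6.1, -5.6]
finger_gap: 0.0078
finger_force: 42.4
```

```bash
python3 - <<'E'
from h import *
c=camera_params("wrist");s,M=tt([.065,.0002,.044]);print("tool x az",np.degrees(np.arctan2(*(TR.T@M[:,0])[[1,0]])),"torque tray",(TR.T@np.array(bot.observe()["ft_torque"])).round(2))
p,d=read_camera("wrist");P=pts(d,c);T=(P-TO)@TR*1000;p=p.astype(int)
m=(d>0)&(p[...,0]>120)&(p[...,0]-p[...,2]>60)&(p[...,1]>.55*p[...,0])&(T[...,0]>15)&(T[...,0]<90)&(abs(T[...,1])<40)&(T[...,2]<60)
for lo,hi in((13,24),(38,50)):
    Q=T[m&(T[...,2]>lo)&(T[...,2]<hi)]
    if len(Q)>10: print(lo,len(Q),rect(Q/1000),np.median(Q[:,2]))
E
```

```text
time 22.1833 pos [0.5808, -0.1455, 0.1298] gap 0.0078 F [1.7188, -6.0532, -5.6081] q [-0.4984, 0.2572, 2.0795, 0.7438, 0.5535, 0.1957] 42.4174
R [[0.835, 0.282, 0.473], [0.24, -0.959, 0.148], [0.496, -0.01, -0.869]]
share [ 0.0077 -0.0028  0.0113]
tcp in tray [63.5 -0.4 46.3] F in tray [-2.9 -6.3 -4.8]
tool x,z in tray [ 1.    -0.01  -0.005] [-0.005  0.006 -1.   ]
tool x az -0.5727838619170382 torque tray [-1.13  0.59  0.09]
13 332 (array([52.2,  1.3]), array([14.8, 54.1]), 85.4) 18.32904845259504
38 947 (array([67.6, -2.1]), array([27.5, 28.1]), 36.4) 43.06305036817124
```

Request:
send_rows(plan=[1, 0, 0, 0, 0.01, 1, 0, 0, 0, 0.02, 1, 0, 0, 0, 0.02, 1, 0, 0, 0, 0.02])

```text
time_s: 22.57
position: [0.5806, -0.1454, 0.1297]
tool_rot: [-2.928, -0.331, -0.766]
force: [1.9, -4.3, -6.2]
finger_gap: 0.0076
finger_force: 47.7
```

```bash
python3 - <<'E'
from h import *
c=camera_params("wrist");s,M=tt([.065,.0002,.044]);print("tool x az",np.degrees(np.arctan2(*(TR.T@M[:,0])[[1,0]])),"torque tray",(TR.T@np.array(bot.observe()["ft_torque"])).round(2))
p,d=read_camera("wrist");P=pts(d,c);T=(P-TO)@TR*1000;np.savez("w9.npz",p=p,d=d,T=T)
cv2.imwrite("pics/w9.png",p[:,:,::-1])
E
```

```text
time 22.5667 pos [0.5806, -0.1454, 0.1297] gap 0.0076 F [1.8974, -4.3292, -6.1692] q [-0.4981, 0.2572, 2.0794, 0.742, 0.554, 0.2554] 47.7398
R [[0.85, 0.233, 0.472], [0.184, -0.972, 0.148], [0.493, -0.039, -0.869]]
share [ 0.0085 -0.0026  0.0112]
tcp in tray [63.3 -0.2 46.3] F in tray [-2.6 -4.7 -5.6]
tool x,z in tray [ 0.998 -0.068 -0.006] [-0.006  0.006 -1.   ]
tool x az -3.8813526615253195 torque tray [-1.01  0.65  0.79]
```

View pics/w9.png

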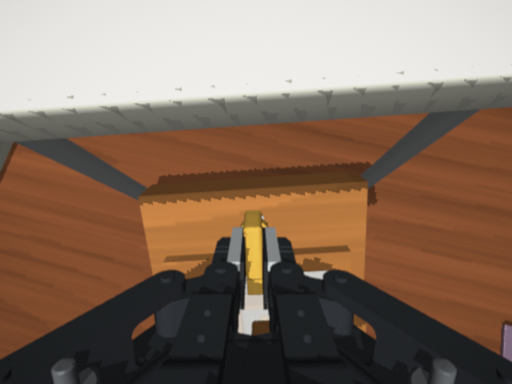

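Request:
send_rows(plan=[1, 0, 0, 0, -0.015, 1, 0, 0, 0.005, -0.015, 1, 0, 0, 0.01, -0.015, 1, 0, 0, 0.015, -0.015, 1, 0, 0, 0.018, -0.015, 1, 0, 0, 0.021, -0.015, 1, 0, 0, 0.021, -0.015, 1, 0, 0, 0.021, -0.015])

```text
time_s: 23.28
position: [0.5827, -0.1449, 0.1262]
tool_rot: [-2.93, -0.397, -0.773]
force: [0.7, -5.1, -4.7]
finger_gap: 0.0079
finger_force: 42.7
```

```bash
python3 - <<'E'
from h import *
c=camera_params("wrist");s,M=tt([.065,.0002,.044]);print("tool x az",np.degrees(np.arctan2(*(TR.T@M[:,0])[[1,0]])),"torque tray",(TR.T@np.array(bot.observe()["ft_torque"])).round(2))
p,d=read_camera("wrist");P=pts(d,c);T=(P-TO)@TR*1000;p=p.astype(int)
m=(d>0)&(p[...,0]>120)&(p[...,0]-p[...,2]>60)&(p[...,1]>.6*p[...,0])&(T[...,0]>15)&(T[...,0]<90)&(abs(T[...,1])<10)&(T[...,2]<60)
for lo,hi in((9,24),(32,50)):
    Q=T[m&(T[...,2]>lo)&(T[...,2]<hi)]
    if len(Q)>10: print(lo,len(Q),rect(Q/1000),np.median(Q[:,2]))
E
```

```text
time 23.2833 pos [0.5827, -0.1449, 0.1262] gap 0.0079 F [0.6662, -5.128, -4.7192] q [-0.4953, 0.2664, 2.0771, 0.7504, 0.5471, 0.2037] 42.7164
R [[0.839, 0.271, 0.473], [0.227, -0.963, 0.148], [0.495, -0.016, -0.869]]
share [ 0.0079 -0.0029 -0.0093]
tcp in tray [63.4 -0.3 42.1] F in tray [-3.1 -5.1 -3.7]
tool x,z in tray [ 1.    -0.023 -0.005] [-0.005  0.006 -1.   ]
tool x az -1.3355033486766108 torque tray [-1.07  0.66  0.29]
9 358 (array([52.6, -0.8]), array([53.9, 15. ]), 3.2) 14.35239141083847
32 962 (array([65.4, -0.2]), array([28.2,  8.5]), 0.8) 38.8463835154587
```

Request:
send_rows(plan=[1, 0, 0, 0.002, 0, 1, 0, 0, 0.004, 0, 1, 0, 0, 0.005, 0, 1, 0, 0, 0.005, 0])

```text
time_s: 23.67
position: [0.583, -0.1448, 0.1258]
tool_rot: [-2.929, -0.398, -0.773]
force: [-3.4, -6.0, -0.1]
finger_gap: 0.0078
finger_force: 43.7
```

```bash
python3 -c "
from h import *
tt([.065,.0002,.044])"
```

```text
time 23.6667 pos [0.583, -0.1448, 0.1258] gap 0.0078 F [-3.3517, -5.9618, -0.1119] q [-0.495, 0.2675, 2.0767, 0.7515, 0.5467, 0.2023] 43.6586
R [[0.838, 0.271, 0.473], [0.228, -0.962, 0.148], [0.495, -0.016, -0.869]]
share [ 0.0075 -0.0029 -0.0118]
tcp in tray [63.5 -0.3 41.6] F in tray [-4.3 -4.7  2.4]
tool x,z in tray [ 1.    -0.023 -0.005] [-0.005  0.006 -1.   ]
```

Request:
send_rows(plan=[1, 0, 0.002, 0, 0, 1, 0, 0.002, 0, 0, 0.7, 0, 0.002, 0, 0, 0.6, 0, 0.002, 0, 0, 0.4, 0, 0.002, 0, 0, 0.2, 0, 0.002, 0, 0, 0.2, 0, 0.002, -0.1, 0, 0.2, 0, 0.002, -0.25, 0, 0.2, 0, 0.002, -0.45, 0, 0.2, 0, 0.002, -0.45, 0])

```text
time_s: 24.5
position: [0.542, -0.1595, 0.2099]
tool_rot: [-2.929, -0.397, -0.784]
force: [1.6, -0.9, 1.0]
finger_gap: 0.0338
finger_force: 0.0
```

Request:
send_rows(plan=[0.2, -0.2, 0, -0.1, 0, 0.2, -0.35, 0, -0.1, 0, 0.2, -0.35, 0, -0.1, 0, 0.2, -0.35, 0, -0.1, 0])

```text
time_s: 24.83
position: [0.4705, -0.1757, 0.1849]
tool_rot: [-2.926, -0.391, -0.768]
force: [0.1, -0.5, 0.5]
finger_gap: 0.0341
finger_force: 0.0
```

```bash
python3 - <<'E'
from h import *
c=camera_params("wrist");s,M=tt([.065,.0002,.044])
p,d=read_camera("wrist");P=pts(d,c);T=(P-TO)@TR*1000;q=p.astype(int)
m=(d>0)&(q[...,0]>120)&(q[...,0]-q[...,2]>60)&(q[...,1]>.6*q[...,0])&(T[...,0]>15)&(T[...,0]<95)&(abs(T[...,1])<40)
for nm,lo,hi in(("bar",10,24),("wing",32,50)):
    Q=T[m&(T[...,2]>lo)&(T[...,2]<hi)]
    if len(Q)>10: print(nm,len(Q),rect(Q/1000),np.median(Q[:,2]))
m=(d>0)&(q[...,0]-q[...,2]>40)
Q=T[(d>0)&(abs(T[...,2]-36.5)<4)&(T[...,0]<10)&(T[...,0]>-50)&(abs(T[...,1])<20)];print("handle",len(Q),rect(Q/1000))
for x in(-30,-15,0,10,20,30,42):
    for sg in(-1,1):
        Q=T[m&(abs(T[...,0]-x)<5)&(abs(sg*T[...,1]-50)<5)];print(x,sg,np.percentile(Q[:,2],50).round(2),end="; ")
cv2.imwrite("pics/w10.png",p[:,:,::-1])
E
```

```text
time 24.8333 pos [0.4705, -0.1757, 0.1849] gap 0.0341 F [0.1261, -0.4845, 0.5338] q [-0.7, 0.0029, 2.2282, 0.6732, 0.7376, 0.1365] 0.0
R [[0.841, 0.269, 0.471], [0.223, -0.963, 0.152], [0.494, -0.023, -0.869]]
share [0.3687 0.0061 0.5332]
tcp in tray [ -8.    2.4 151.1] F in tray [ 0.3 -0.5  0.5]
tool x,z in tray [ 1.    -0.028 -0.007] [-0.007  0.01  -1.   ]
bar 580 (array([47.4,  2. ]), array([45.8, 75.3]), 15.5) 13.770419255155062
wing 457 (array([64.9,  0.2]), array([27.6,  8.9]), 1.6) 38.57498006265007
handle 652 (array([-18.7,   0.1]), array([39.7, 12. ]), 0.1)
-30 -1 8.76; -30 1 9.04; -15 -1 9.09; -15 1 9.0; 0 -1 9.32; 0 1 9.04; 10 -1 8.92; 10 1 9.22; 20 -1 8.96; 20 1 8.91; 30 -1 8.79; 30 1 9.08; 42 -1 8.56; 42 1 8.76;
```

View pics/w10.png

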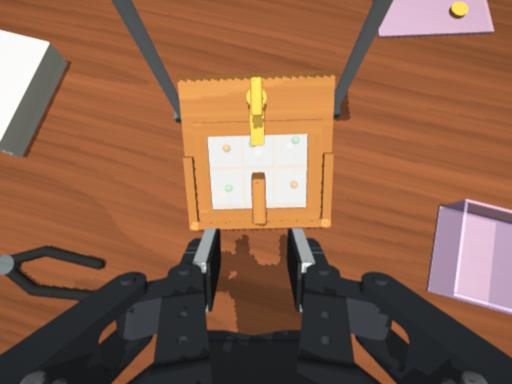

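```bash
python3 - <<'E'
from h import *
for k in range(3):
    c=camera_params("wrist");p,d=read_camera("wrist");P=pts(d,c);T=(P-TO)@TR*1000;q=p.astype(int)
    m=(d>0)&(q[...,0]>120)&(q[...,0]-q[...,2]>60)&(q[...,1]>.6*q[...,0])&(T[...,0]>15)&(T[...,0]<95)&(abs(T[...,1])<12)
    o=[]
    for lo,hi in((33,45),(11,17)):
        Q=T[m&(T[...,2]>lo)&(T[...,2]<hi)][:,:2];Q=Q if lo>20 else Q[Q[:,0]<52]
        ys=[(x,np.median(Q[abs(Q[:,0]-x)<1.5][:,1])) for x in np.arange(Q[:,0].min()+3,Q[:,0].max()-3,3)]
        f=np.polyfit(*np.array(ys).T,1);o.append((np.degrees(f[0]).round(2),np.polyval(f,66).round(2),len(Q)))
    t=(d>0)&(q[...,0]-q[...,2]>40)&(T[...,2]>-2)&(T[...,2]<3.5)&(T[...,0]>52)&(T[...,0]<88)&(abs(T[...,1])<72)
    Q=T[t];e=[]
    for sg in(-1,1):
        xy=[(x,sg*np.percentile(sg*Q[abs(Q[:,0]-x)<2][:,1],99)) for x in range(54,84,4)];e.append(np.degrees(np.polyfit(*np.array(xy).T,1)[0]).round(2))
    w=T[(d>0)&(q[...,0]-q[...,2]>40)&(abs(T[...,2]-8)<3)&(T[...,0]>-60)&(T[...,0]<-40)&(abs(T[...,1])<66)]
    xy=[(y,np.percentile(w[abs(w[:,1]-y)<2][:,0],1)) for y in range(-60,61,6)];e.append(np.degrees(np.polyfit(*np.array(xy).T,1)[0]).round(2))
    print("wing,bar",o,"tray edges",e)
E
```

```text
wing,bar [(np.float64(-1.06), np.float64(0.02), 442), (np.float64(-0.74), np.float64(-0.16), 412)] tray edges [np.float64(-0.22), np.float64(0.53), np.float64(0.35)]
wing,bar [(np.float64(1.82), np.float64(0.04), 452), (np.float64(1.66), np.float64(0.91), 411)] tray edges [np.float64(0.59), np.float64(-0.2), np.float64(0.35)]
wing,bar [(np.float64(1.98), np.float64(0.29), 442), (np.float64(0.75), np.float64(0.7), 404)] tray edges [np.float64(0.25), np.float64(0.07), np.float64(0.3)]
```

```bash
python3 -c "
from rig import bot
print(bot.sign_off())"
```

```text
the job is handed in; nothing more can be done
None
```

The job is handed in at about 25 s of the 61 s. By the camera, the cover is flat on the stone case and snug against the bottom ledge, with its handle towards the low edge. The catch met its stop, now reads within about 1–2° of it, and rests on the cover's upper edge. The arm is clear of everything, and I never touched the jar, findings box or pliers.

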